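# Level the oak ledge with a spirit level

## Task

Level the slim oak ledge: pull the cabinet's drawer open by its handle, take out the spirit level and lay it lengthwise on the bare stretch of the ledge, between the monitor and the levelling foot, and let go of it; then turn the foot's knob until the bubble rests between the two black lines of the vial. Finish with your fingers pressing the level down on the ledge with a light steady push, the bubble still between its lines, and stay there pressing: the program ends while you hold it down. Leave the cup, jar, plant pot and thermometer where they are.

Things in the scene. Friction and masses are not known exactly. Their poses are not given: they have to be found in the camera images.
- cab_drawer0_handle (a point): middle of the drawer's steel bar handle, on a low desk cabinet (240 deep, 260 wide, 88 high, white front). Bar 11 thick, 120 long, level, about 50 above the table, its axis 35 out from the front; the 29 mm gap behind it is open from above. Site x points into the cabinet (the drawer pulls out along -x), y along the bar, z up
- cab_drawer0 (a joint): how far the drawer is out, m: 0 shut, 0.165 at its stop; starts 0 to 0.008. About 1 N of friction; stays where it is left. At 0.15 out, about 30 to 65 mm are free between the level's middle and the inside of the drawer front, and 50 mm or more between it and the cabinet
- level: aluminium spirit level, black ends, 180 long, 24 wide, 44 high, 0.36 kg. Origin centre of underside; x along its length, z up. Starts upright on the drawer floor (22 above the table), roughly parallel to the handle; drawer sides rise to 66 above the table, its front to 76. Vial in a 68 long window in the middle of its top; the rest of the top is solid metal
- bubble (a joint): bubble's distance from the vial's middle, m, positive towards the level's own +x end, stops at +-0.016. The pale bubble (18 mm long) moves to the higher end, 1.7 mm a milliradian of tilt, and settles in about 1 s. The two black lines are 12 mm either side of the middle: the bubble is between them within +-0.003
- board: oak board of the ledge, 480 long (y), 120 deep (x), 20 thick. Origin centre of underside, about 42 above the table; x away from the robot, y along it towards the levelling foot, z up. Stands on two fixed feet 200 from the middle at its -y end and on the levelling foot 205 from the middle at its +y end, which starts 1.5 to 3.5 mm too low. Firm: pressing does not tilt it
- bare_top (a point): point on the board's top (about 62 above the table) in the middle of the bare stretch where the level goes; axes as the board's. The white monitor (105 wide, 90 deep, 70 high) stands at the -y end, its near side 139 mm to -y of this point; the knob's axis is 185 mm to +y of it
- foot_knob (a point): middle of the levelling foot's black fluted knob: round, 38 across, from 74 to 102 mm above the table (12 above the board), axis upright. Turns with light friction (0.1 N m), stays put, does not rise or sink. Clockwise from above raises the board's +y end and moves the bubble 6.1 mm a radian towards that end; 1 to 2.4 rad are needed
- cup: blue ceramic espresso cup with a handle at its +y side, 62 mm across without it, 56 mm high, origin centre of its underside. Leave alone
- jar: glass pill jar with a metal cap, 48 mm across, 72 mm high, origin centre of its underside. Leave alone
- pot: small terracotta pot with a plant, 62 mm across, 85 mm high, origin centre of its underside. Leave alone
- thermometer: silver thermometer in a clear hard plastic sleeve, 134 x 23 x 14 mm, lying on the table, origin centre of its underside, x along its length. Leave alone

How it is judged:
By the outcome, as a careful person would: the job done as asked, in the order asked, and still so for the second after the job is handed in, while the arm keeps its last pose, push and grip.
It also fails if it takes over 72 s, if anything falls off the work surface, if the arm or the gripper's body presses on something with over 40 N, if the wrist force passes 120 N, or if a joint passes its speed limit or range.

## Robot

A 6-joint arm with a two-finger parallel gripper is mounted at the origin on the work surface. World frame = base frame: x ahead of the robot, y to its left, z up, the work surface at z = 0. Lengths are in m, angles in rad, forces in N, time in s.
With the tool pointing down it reaches from about 0.3 to 0.875 m from the base axis. Payload 6.4 kg.
Tool frame: the origin (TCP) lies on the centre line of the jaws, within the pads' length; the fingertips stand 25 mm ahead of it and the grasp point (between the pads) lies 6 mm ahead of it (ctrl.tips_ahead is the z of the fingertips in the tool frame, in m); z points along the fingers, x is the direction in which the jaws open and shut, and the axes are right-handed (so a half turn about z gives the same grasp; the last joint's range is limited). The gripper opens to 85 mm and grips with 20 to 120 N. Pads are 22 mm wide; open, the fingers measure 114 mm over their backs; the gripper's body (76 mm by 85 mm) begins 54 mm behind the grasp point. The pads swing forward as they close: fully open they stand 13 mm farther back than shut.
Start: joints at [1.063, 0.181, 1.607, -0, 1.354, -0.206], TCP at [0.171, 0.549, 0.235] pointing down, gripper open.
Joint ranges: [-2.99, 2.99], [-0.89, 2.07], [0.3, 2.58], [-1.14, 4.28], [0, 2.63], [-3.12, 3.12]. Speed limits (rad/s): [2.57, 2.57, 3.01, 3.14, 3.14, 3.14].

## Interface

Orientations are given as a unit quaternion [w, x, y, z].
In Python, from bench import ctrl gives the robot as it stands.
- The arm moves only by the shell command python3 -m pendant 'ROWS'. ROWS is JSON, a list that holds one entry, the list of rows, each a list of 7 numbers: the shift along the tool's x, y, z in m, then the turn, a rotation vector about the tool's x, y, z in rad, then the closure, from -1 (fully open) to 1 (shut). A call has 1 to 10 rows; each row shifts and turns the commanded pose from where the row before left it, along the tool's axes as they then stand; what a row does not reach is not made up. A row lasts 1/10 s, in which the tool goes at most 50 mm and 8.59 degrees, less where a joint would pass 70% of its speed; a pose out of reach is approached as far as the arm can. A call with a gripper value outside its range is refused whole. The fingers move at their own pace and stop on an object; the grip force is fixed at half the most. Time passes only in rows, so rows that do not move let the fingers close. It gives the time, the measured TCP pose, the force and the opening at its end, in the units of the state.
- ctrl.get_obs(): the state, without advancing time (a new reading comes with each control period).
- ctrl.camera(name): name is "scene" or "top"; returns (picture, depth): 384x512x3 uint8, red, green, blue; 384x512 float32, m along the optical axis (not along the pixel's ray), 0 where there is no reading.
- ctrl.calibration(name): a dict with "fov_y" (degrees; the focal length in pixels is half the picture's height over the tangent of half this angle, whatever the lens; pixels are square), "cx", "cy" (the principal point, pixels), "camera_from_world" (4x4, takes a point from world to camera coordinates). Camera axes: x right, y down, z forward; pixel columns grow to the right and rows downward; lengths in m; the calibration is good to about 2 mm. A picture is of the moment at which its call begins. calibration takes no time and is no camera call.
- ctrl.hand_in(): hands the job in, once; it reports no verdict.
The state is a dict: "time_s": time; "q": joint angles; "dq": joint speeds; "joint_efforts": joint torques, N m; "eef_pos": TCP position; "eef_rot": TCP orientation; "wrist_force": force on the tool from outside, world axes, zero at the start; "torque": the same for the moment, N m; "opening": opening from 0.0 (shut) to 1.0 (fully open).
Only numpy, scipy, OpenCV 4.12 (cv2) and the standard library are available. Lean on these libraries where they do the work, as an engineer would, in place of code of your own. Each camera call takes 0.05 s, during which the arm holds its last target.

## Working session

There is one attempt and no reset: what is moved stays moved. The work goes in short steps, Python scripts to look and compute and a shell command to move; the robot and the scene stay as the last step left them, time stands still between calls to the robot, and variables do not carry over. Pictures are saved under pics/ and viewed, and the job is handed in when it is done.

```bash
ls; mkdir -p pics; cat > h.py <<'E'
import numpy as np, cv2
from bench import ctrl
def snap(name,fn):
    im,d=ctrl.camera(name); cv2.imwrite(f'pics/{fn}.png',cv2.cvtColor(im,cv2.COLOR_RGB2BGR)); np.savez(f'pics/{fn}.npz',im=im,d=d); return im,d
def cal(name):
    c=ctrl.calibration(name); f=192/np.tan(np.radians(c['fov_y'])/2); return f,c['cx'],c['cy'],np.array(c['camera_from_world'])
def ray(name,u,v,z):
    f,cx,cy,T=cal(name); R=T[:3,:3];o=-R.T@T[:3,3]; d=R.T@np.array([(u-cx)/f,(v-cy)/f,1]); return o+d*(z-o[2])/d[2]
def pt(name,u,v,dep):
    f,cx,cy,T=cal(name); p=np.array([(u-cx)/f*dep,(v-cy)/f*dep,dep]); return T[:3,:3].T@(p-T[:3,3])
def proj(name,p):
    f,cx,cy,T=cal(name); q=T[:3,:3]@np.array(p)+T[:3,3]; return cx+f*q[0]/q[2],cy+f*q[1]/q[2]
def cloud(name,d):
    f,cx,cy,T=cal(name); v,u=np.mgrid[:384,:512]; P=np.stack([(u-cx)/f*d,(v-cy)/f*d,d],-1); return (P-T[:3,3])@T[:3,:3]
E
python3 - <<'E'
from h import *
np.set_printoptions(precision=4,suppress=True)
for n in('scene','top'):
    snap(n,n+'0'); print(n,ctrl.calibration(n))
print(ctrl.get_obs(),ctrl.tips_ahead)
E
```

```text
pics
scene {'fov_y': 50.35158178316222, 'cx': 255.25817904693375, 'cy': 192.6547823139012, 'camera_from_world': array([[ 0.3762,  0.9265,  0.0049, -0.1905],
       [ 0.6231, -0.2491, -0.7414, -0.283 ],
       [-0.6857,  0.2819, -0.671 ,  1.6794],
       [ 0.    ,  0.    ,  0.    ,  1.    ]])}
top {'fov_y': 56.82714302511399, 'cx': 257.91830795927535, 'cy': 186.29582398618737, 'camera_from_world': array([[ 0.0076, -0.9997,  0.0251, -0.0233],
       [-0.994 , -0.0103, -0.1092,  0.5589],
       [ 0.1094, -0.0242, -0.9937,  0.9574],
       [ 0.    ,  0.    ,  0.    ,  1.    ]])}
{'time_s': 0.1, 'q': array([ 1.0627,  0.1815,  1.6079, -0.    ,  1.3538, -0.2063]), 'dq': array([ 0.0008, -0.0028, -0.001 , -0.0001, -0.0001, -0.0009]), 'joint_efforts': array([  0.0009, -44.5879, -35.2238,  -0.0002,   0.0042,  -0.0001]), 'eef_pos': array([0.1706, 0.5486, 0.2339]), 'eef_rot': array([ 0.0003,  0.8054,  0.5928, -0.0007]), 'wrist_force': array([ 0.3796, -0.0144,  0.2857]), 'torque': array([-0.0055,  0.0071,  0.0021]), 'opening': 1.0007703243567252} 0.025
```

View pics/scene0.png

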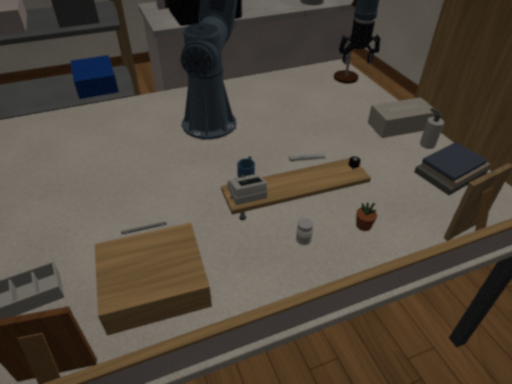

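View pics/top0.png

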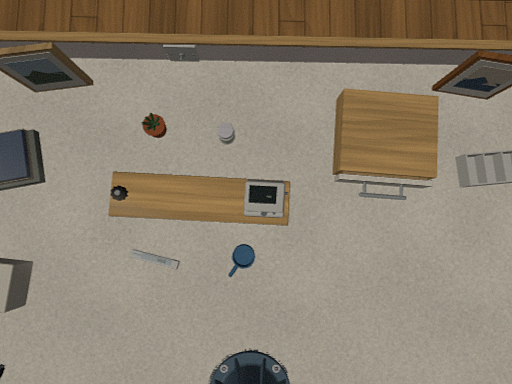

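The top view shows the cabinet at about (385,135) with its bar handle at (383,197), facing the robot. The board runs (110–290, 172–224), with the knob at (119,193) and the monitor at (265,198). Next I'll measure these.

```bash
python3 - <<'E'
from h import *
np.set_printoptions(precision=4,suppress=True)
z=np.load('pics/top0.npz'); im,d=z['im'],z['d']; P=cloud('top',d)
s=cv2.cvtColor(im,cv2.COLOR_RGB2BGR)
a=cv2.resize(s[165:215,325:445],None,fx=6,fy=6,interpolation=cv2.INTER_CUBIC)
b=cv2.resize(s[160:235,100:300],None,fx=4,fy=4,interpolation=cv2.INTER_CUBIC)
cv2.imwrite('pics/a.png',a);cv2.imwrite('pics/b.png',b)
for u,v in [(383,197),(365,196),(400,197),(385,150),(345,179),(425,185),(119,193),(200,180),(200,215),(265,195),(240,255),(226,130),(155,257),(153,125)]:
    print(u,v,P[v,u],d[v,u])
# handle points: height 0.035..0.06
m=(P[...,2]>.035)&(P[...,2]<.062)&(d>0); m[:, :330]=0; m[:,445:]=0;m[:186]=0;m[215:]=0
q=P[m]; print(len(q),q.min(0),q.max(0),q.mean(0))
# board top
m=(abs(P[...,2]-.062)<.008); m[:,:105]=0;m[:,300:]=0;m[:165]=0;m[230:]=0
m=cv2.morphologyEx(m.astype(np.uint8),cv2.MORPH_OPEN,np.ones((3,3)))
c=max(cv2.findContours(m,0,2)[0],key=cv2.contourArea); r=cv2.minAreaRect(c); bp=cv2.boxPoints(r); print(r)
for x in bp: print(x,ray('top',*x,.062))
q=P[m>0]; print(q.mean(0), q[:,2].std())
A=np.c_[q[:,:2],np.ones(len(q))]; print('plane',np.linalg.lstsq(A,q[:,2],rcond=None)[0])
# knob
m=(im.max(2)<50); m[:,:105]=0;m[:,135:]=0;m[:180]=0;m[207:]=0
v,u=np.nonzero(m); print(u.min(),u.max(),v.min(),v.max(),P[m].max(0),np.median(P[m],0))
E
```

```text
383 197 [ 0.5302 -0.3581  0.0593] 0.96512336
365 196 [ 0.5331 -0.3113  0.0518] 0.971739
400 197 [ 0.5309 -0.4062  0.0561] 0.9695533
385 150 [ 0.6534 -0.3552  0.0913] 0.94671756
345 179 [ 0.5764 -0.2509  0.0746] 0.9523637
425 185 [ 0.5621 -0.4658  0.078 ] 0.9526145
119 193 [0.5301 0.3365 0.1061] 0.90183365
200 180 [0.5713 0.1386 0.0605] 0.9564223
200 215 [0.4773 0.1362 0.061 ] 0.9456386
265 195 [ 0.5276 -0.0344  0.117 ] 0.899692
240 255 [0.3682 0.0297 0.0038] 0.9931199
226 130 [0.7069 0.0703 0.0728] 0.9606483
155 257 [0.3623 0.2631 0.0141] 0.9766357
153 125 [0.7199 0.2689 0.0658] 0.9642653
269 [ 0.5254 -0.4846  0.0365] [ 0.5636 -0.2925  0.0619] [ 0.5397 -0.368   0.0545]
((198.7065887451172, 198.16326904296875), (179.80081176757812, 44.67906188964844), 3.032702684402466)
[107.7502 215.7152] [0.4733 0.379  0.062 ]
[110.114  171.0988] [0.5926 0.3791 0.062 ]
[289.663  180.6113] [ 0.5721 -0.1034  0.062 ]
[287.2992 225.2278] [ 0.4519 -0.0968  0.062 ]
[0.5211 0.1742 0.0612] 0.0019169071525679687
plane [ 0.0017 -0.0073  0.0616]
111 127 186 199 [0.5499 0.358  0.1046] [0.5362 0.3331 0.1009]
```

View pics/a.png

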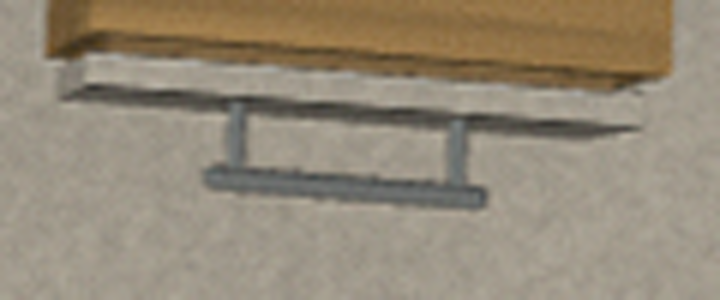

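View pics/b.png

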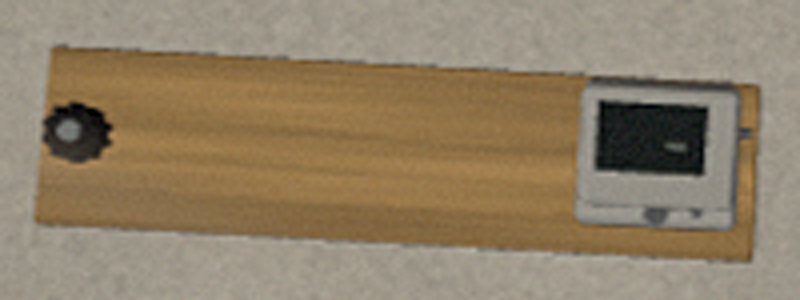

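```bash
python3 - <<'E'
from h import *
np.set_printoptions(precision=4,suppress=True)
e1,e2=ray('top',359.2,194.5,.052),ray('top',406.2,197.8,.052)
print('handle',e1,e2,(e1+e2)/2,np.linalg.norm(e1-e2),'ang bar',np.degrees(np.arctan2(*(e1-e2)[[0,1]])))
f1,f2=ray('top',325+62/6,165+98/6,.03+.046),ray('top',325+635/6,165+130/6,.076)
print('front',f1,f2,np.degrees(np.arctan2(*(f1-f2)[[0,1]])))
C=[ray('top',u,v,z) for u,v,z in[(113.25,171.5,.060),(109,215.75,.060),(288,225.5,.062),(290,181.5,.062)]]
print(C); c=sum(C)/4; a=(C[0]+C[1]-C[2]-C[3])/2; b=(C[0]+C[3]-C[1]-C[2])/2
print('board c',c,np.linalg.norm(a),np.linalg.norm(b),'yaw of y',np.degrees(np.arctan2(-a[0],a[1])),np.degrees(np.arctan2(b[1],b[0])))
print('knob',ray('top',119.25,193,.098))
y=a/np.linalg.norm(a); print('knob pred',c+205*.001*y,'bare',c+.02*y)
# scene check
for n,p in [('handle',(e1+e2)/2),('knob',[.527,.336,.102])]: print(n,proj('scene',p))
z=np.load('pics/scene0.npz'); im,d=z['im'],z['d'];
s=cv2.cvtColor(im,cv2.COLOR_RGB2BGR)
cv2.imwrite('pics/c.png',cv2.resize(s[140:220,210:390],None,fx=4.4,fy=4.4,interpolation=cv2.INTER_CUBIC))
t=np.load('pics/top0.npz');s=cv2.cvtColor(t['im'],cv2.COLOR_RGB2BGR)
cv2.imwrite('pics/d.png',cv2.resize(s[100:290,95:295],None,fx=3,fy=3,interpolation=cv2.INTER_CUBIC))
E
```

```text
handle [ 0.5371 -0.2953  0.052 ] [ 0.5292 -0.4251  0.052 ] [ 0.5331 -0.3602  0.052 ] 0.1299613221703331 ang bar 3.451960500033631
front [ 0.5696 -0.2243  0.076 ] [ 0.5579 -0.4824  0.076 ] 2.5951971725329064
[array([0.5919, 0.3715, 0.06  ]), array([0.4733, 0.3765, 0.06  ]), array([ 0.4512, -0.0987,  0.062 ]), array([ 0.5696, -0.1043,  0.062 ])]
board c [0.5215 0.1362 0.061 ] 0.47603002691558427 0.11861533117545255 yaw of y -2.669594047410119 -2.575863042846067
knob [0.5308 0.3388 0.098 ]
knob pred [0.5311 0.341  0.0601] bare [0.5225 0.1562 0.0609]
handle (np.float64(143.0296132716364), np.float64(227.4840824882754))
knob (np.float64(352.3458204711684), np.float64(158.04354467529822))
```

View pics/c.png

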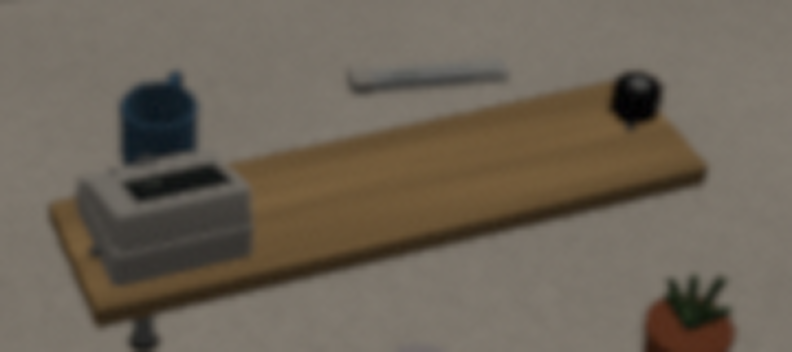

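```bash
python3 -m pendant '[[[0,0,0,0,0,0.1468,0.35],[0,0,0,0,0,0.1468,0.35],[0,0,0,0,0,0.1468,0.35],[0,0,0,0,0,0.1468,0.35],[0,0,0,0,0,0.1468,0.35],[0,0,0,0,0,0.1468,0.35],[0,0,0,0,0,0.1468,0.35],[0,0,0,0,0,0.1468,0.35],[0,0,0,0,0,0.1468,0.35]]]'
python3 -m pendant '[[[0.0205,0.0444,0,0,0,0,0.35],[0.0205,0.0444,0,0,0,0,0.35],[0.0205,0.0444,0,0,0,0,0.35],[0.0205,0.0444,0,0,0,0,0.35],[0.0205,0.0444,0,0,0,0,0.35],[0.0205,0.0444,0,0,0,0,0.35],[0.0205,0.0444,0,0,0,0,0.35],[0.0205,0.0444,0,0,0,0,0.35],[0.0205,0.0444,0,0,0,0,0.35],[0.0205,0.0444,0,0,0,0,0.35]]]'
python3 -m pendant '[[[0.0205,0.0444,0,0,0,0,0.35],[0.0205,0.0444,0,0,0,0,0.35],[0.0205,0.0444,0,0,0,0,0.35],[0.0205,0.0444,0,0,0,0,0.35],[0.0205,0.0444,0,0,0,0,0.35],[0.0205,0.0444,0,0,0,0,0.35],[0.0205,0.0444,0,0,0,0,0.35],[0.0205,0.0444,0,0,0,0,0.35],[0.0205,0.0444,0,0,0,0,0.35],[0.0205,0.0444,0,0,0,0,0.35]]]'
```

```text
time_s: 1.0
eef_pos: [0.1707, 0.5487, 0.2341]
eef_rot: [0.0, 1.0, -0.029, -0.0]
wrist_force: [1.2, 0.3, -0.0]
opening: 0.324
time_s: 2.0
eef_pos: [0.3526, 0.0931, 0.2347]
eef_rot: [-0.0, 1.0, -0.026, 0.0]
wrist_force: [0.5, 1.0, 0.6]
opening: 0.327
time_s: 3.0
eef_pos: [0.5342, -0.3609, 0.2339]
eef_rot: [-0.0, 1.0, -0.026, -0.0]
wrist_force: [0.3, -0.4, 0.7]
opening: 0.326
```

```bash
python3 -m pendant '[[[0,0,0.035,0,0,0,0.35],[0,0,0.035,0,0,0,0.35],[0,0,0.035,0,0,0,0.35],[0,0,0,0,0,0,0.35]]]'
python3 - <<'E'
from h import *
snap('top','top1'); im=cv2.imread('pics/top1.png'); cv2.imwrite('pics/e.png',cv2.resize(im[150:230,330:450],None,fx=6,fy=6,interpolation=cv2.INTER_CUBIC))
E
```

```text
time_s: 3.4
eef_pos: [0.5306, -0.3561, 0.1231]
eef_rot: [-0.004, 1.0, -0.026, -0.004]
wrist_force: [-0.4, -0.1, -0.8]
opening: 0.328
```

View pics/e.png

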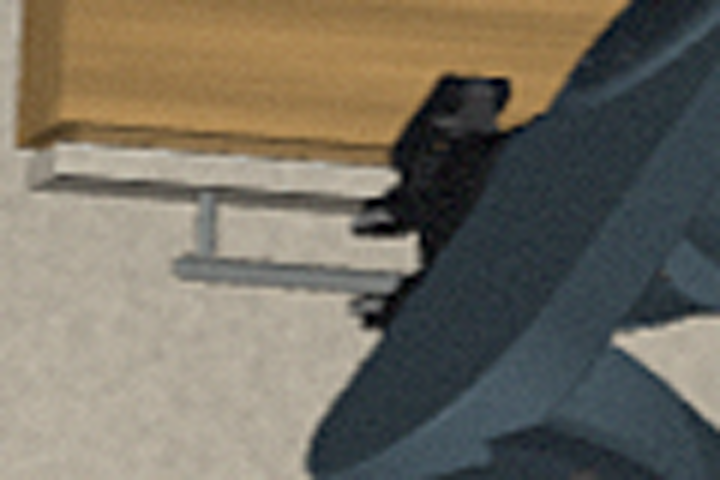

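The fingers straddle the bar in the picture: tips at (375,215) and (370,310), bar at y≈275. I'll check for settling before descending.

```bash
python3 -m pendant '[[[0.002,0.003,0.015,0,0,0,0.35],[0,0,0.012,0,0,0,0.35],[0,0,0.012,0,0,0,0.35],[0,0,0,0,0,0,0.35]]]'
```

```text
time_s: 3.85
eef_pos: [0.535, -0.3613, 0.0888]
eef_rot: [-0.001, 1.0, -0.026, -0.001]
wrist_force: [-0.7, 0.2, -0.3]
opening: 0.327
```

```bash
python3 -m pendant '[[[-0.001,0,0.012,0,0,0,0.35],[0,0,0.01,0,0,0,0.35],[0,0,0.008,0,0,0,0.35],[0,0,0.002,0,0,0,0.35],[0,0,0,0,0,0,0.35],[0,0,0,0,0,0,0.35]]]'
```

```text
time_s: 4.45
eef_pos: [0.5351, -0.3624, 0.059]
eef_rot: [0.0, 1.0, -0.026, 0.0]
wrist_force: [0.3, 0.5, 0.2]
opening: 0.324
```

```bash
python3 -m pendant '[[[0,0,0.003,0,0,0,0.6],[0,0,0,0,0,0,1],[0,0,0,0,0,0,1],[0,0,0,0,0,0,1],[0,0,0,0,0,0,1]]]'
```

```text
time_s: 4.95
eef_pos: [0.5367, -0.3639, 0.0587]
eef_rot: [0.002, 1.0, -0.026, 0.002]
wrist_force: [1.0, -0.1, 10.9]
opening: 0.006
```

```bash
python3 - <<'E'
from h import *
snap('top','top2'); im=cv2.imread('pics/top2.png'); a=cv2.resize(im[150:230,330:450],None,fx=5,fy=5,interpolation=cv2.INTER_CUBIC)
snap('scene','sc2'); im=cv2.imread('pics/sc2.png'); b=cv2.resize(im[180:280,90:210],None,fx=5,fy=5,interpolation=cv2.INTER_CUBIC)
cv2.imwrite('pics/f.png',a); cv2.imwrite('pics/g.png',b)
E
```

```text
(no output)
```

View pics/f.png

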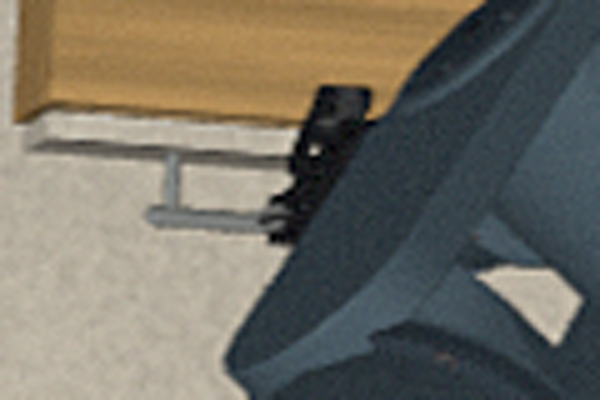

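View pics/g.png

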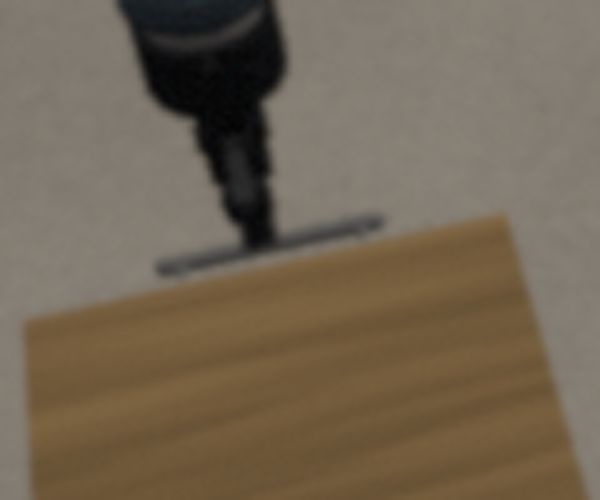

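```bash
python3 - <<'E'
from h import *
np.set_printoptions(precision=4,suppress=True)
o=ctrl.get_obs(); p=o['eef_pos']; print(p,o['wrist_force'],o['torque'],o['opening'])
for z in(.034,.05,.0587,.08): print(z,proj('scene',[p[0],p[1],z]),proj('top',[p[0],p[1],z]))
print(ray('scene',122,234,.05),ray('scene',167,224,.05), ray('scene',141.6,229,.05))
d=np.load('pics/sc2.npz')['d']; P=cloud('scene',d)
for u,v in[(125,233),(130,232),(137,230),(141,227),(142,229),(141,222),(150,228),(160,225)]: print(u,v,P[v,u])
d=np.load('pics/top2.npz')['d']; P=cloud('top',d)
for u,v in[(363,193),(370,194),(380,194),(386,191),(386,194),(387,197),(389,193),(389,196)]: print(u,v,P[v,u])
im=cv2.imread('pics/sc2.png'); b=cv2.resize(np.clip(im[205:255,115:175].astype(int)*2.2,0,255).astype(np.uint8),None,fx=12,fy=12,interpolation=cv2.INTER_CUBIC)
cv2.imwrite('pics/g2.png',b)
E
```

```text
[ 0.5368 -0.3639  0.0587] [-0.5032  0.4589 10.8738] [0.0202 0.0299 0.0139] -0.00010593139862210838
0.034 (np.float64(143.10397090811318), np.float64(232.92883492845272)) (np.float64(381.58037487192547), np.float64(195.38856482632926))
0.05 (np.float64(142.106513536774), np.float64(229.17346358788927)) (np.float64(383.7428524249277), np.float64(194.90104067335534))
0.0587 (np.float64(141.55645797155552), np.float64(227.1025350803726)) (np.float64(384.9485588336145), np.float64(194.62921773821589))
0.08 (np.float64(140.18629771600115), np.float64(221.94395817920633)) (np.float64(387.9935436662152), np.float64(193.9427349355292))
[ 0.5342 -0.4203  0.05  ] [ 0.5432 -0.2928  0.05  ] [ 0.5356 -0.3651  0.05  ]
125 233 [ 0.5389 -0.4115  0.0554]
130 232 [ 0.5365 -0.3979  0.0516]
137 230 [ 0.5384 -0.378   0.0538]
141 227 [ 0.5487 -0.3653  0.0715]
142 229 [ 0.5424 -0.3641  0.0564]
141 222 [ 0.5827 -0.3621  0.1236]
150 228 [ 0.5409 -0.3419  0.0502]
160 225 [ 0.5429 -0.3128  0.0533]
363 193 [ 0.5407 -0.304   0.0579]
370 194 [ 0.5382 -0.3232  0.0577]
380 194 [ 0.5383 -0.3499  0.0597]
386 191 [ 0.5429 -0.3521  0.097 ]
386 194 [0.451  0.0055 1.013 ]
387 197 [ 0.5262 -0.3496  0.1088]
389 193 [ 0.5378 -0.3603  0.096 ]
389 196 [ 0.5267 -0.345   0.1337]
```

View pics/g2.png

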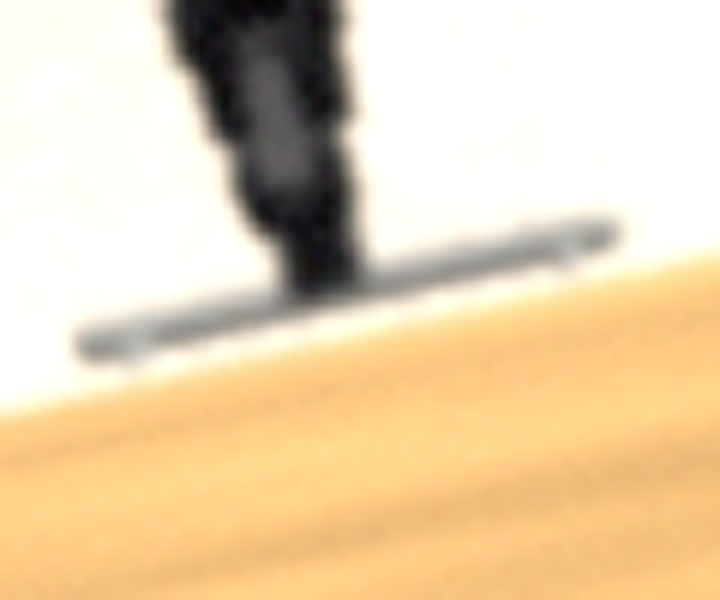

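The scene view shows the shut tips ending at the bar near (142,229), and there's 11 N of upward push. So they closed on top of the bar instead of around it. I'll reopen, go lower and close again.

```bash
python3 -m pendant '[[[0,0,-0.005,0,0,0,0.35],[0,0,0,0,0,0,0.35],[0,0,0,0,0,0,0.35],[0,0,0,0,0,0,0.35]]]'
python3 -m pendant '[[[0,0,0.005,0,0,0,0.35],[0,0,0.004,0,0,0,0.35],[0,0,0.002,0,0,0,0.35],[0,0,0,0,0,0,0.35],[0,0,0,0,0,0,0.35]]]'
```

```text
time_s: 5.45
eef_pos: [0.5345, -0.3619, 0.0601]
eef_rot: [-0.0, 1.0, -0.026, -0.0]
wrist_force: [-0.3, 0.6, -1.0]
opening: 0.324
time_s: 5.95
eef_pos: [0.5348, -0.3621, 0.0495]
eef_rot: [-0.0, 1.0, -0.026, -0.0]
wrist_force: [0.4, -0.1, 0.0]
opening: 0.325
```

```bash
python3 - <<'E'
from h import *
snap('top','top3'); im=cv2.imread('pics/top3.png'); a=cv2.resize(im[170:220,350:420],None,fx=8,fy=8,interpolation=cv2.INTER_CUBIC)
snap('scene','sc3'); im=cv2.imread('pics/sc3.png');b=cv2.resize(np.clip(im[195:245,110:180].astype(int)*2.2,0,255).astype(np.uint8),None,fx=8,fy=8,interpolation=cv2.INTER_CUBIC)
cv2.imwrite('pics/i.png',np.vstack([a[:300],b[:300]])); print(ctrl.get_obs()['eef_pos'])
cv2.imwrite('pics/i.png',cv2.resize(np.hstack([a,b]),(800,286)))
E
```

```text
[ 0.5349528  -0.36228286  0.04981507]
```

View pics/i.png

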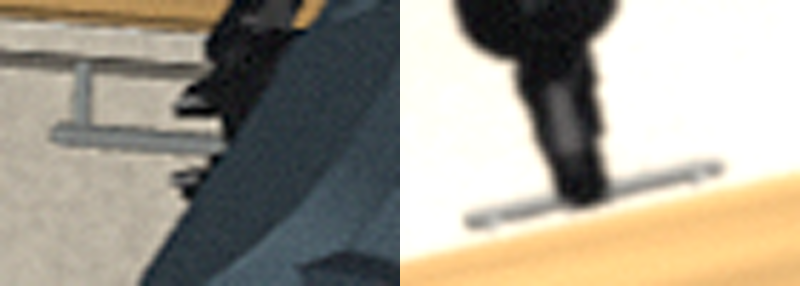

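Now the far finger passes in front of the bar in the scene view, and the top view shows one finger each side. Closing.

```bash
python3 -m pendant '[[[0,0,0.004,0,0,0,0.6],[0,0,0,0,0,0,1],[0,0,0,0,0,0,1],[0,0,0,0,0,0,1],[0,0,0,0,0,0,1]]]'
```

```text
time_s: 6.55
eef_pos: [0.5348, -0.3622, 0.0455]
eef_rot: [0.0, 1.0, -0.026, 0.0]
wrist_force: [2.0, -0.3, -1.8]
opening: 0.098
```

```bash
python3 -m pendant '[[[-0.005,0,0,0,0,0,1],[-0.012,0,0,0,0,0,1],[-0.018,0,0,0,0,0,1],[-0.02,0,0,0,0,0,1],[-0.02,0,0,0,0,0,1],[-0.02,0,0,0,0,0,1],[-0.02,0,0,0,0,0,1],[-0.018,0,0,0,0,0,1],[-0.012,0,0,0,0,0,1],[-0.005,0,0,0,0,0,1]]]'
python3 -m pendant '[[[0,0,0,0,0,0,1],[0,0,0,0,0,0,1]]]'
python3 - <<'E'
from h import *
snap('top','top4'); im=cv2.imread('pics/top4.png'); a=cv2.resize(im[130:290,300:450],None,fx=4,fy=3.7,interpolation=cv2.INTER_CUBIC)
cv2.imwrite('pics/j.png',a)
E
```

```text
time_s: 7.55
eef_pos: [0.383, -0.352, 0.0455]
eef_rot: [-0.002, 1.0, -0.027, -0.001]
wrist_force: [2.3, 6.1, 1.9]
opening: 0.099
time_s: 7.75
eef_pos: [0.3834, -0.352, 0.0454]
eef_rot: [-0.002, 1.0, -0.026, -0.001]
wrist_force: [-0.8, 5.9, 3.8]
opening: 0.097
```

View pics/j.png

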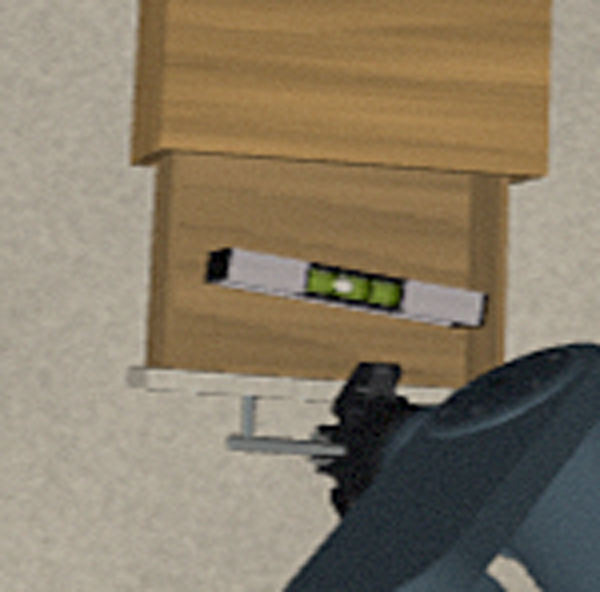

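The drawer is open and the level is visible, from black end (220,265) to (487,308) in the crop. Release and raise.

```bash
python3 -m pendant '[[[0,0,0,0,0,0,0.35],[0,0,0,0,0,0,0.35],[0,0,0,0,0,0,0.35],[0,0,0,0,0,0,0.35],[0,0,-0.015,0,0,0,0.35],[0,0,-0.03,0,0,0,0.35],[0,0,-0.04,0,0,0,0.35],[0,0,-0.04,0,0,0,0.35],[0,0,-0.02,0,0,0,0.35]]]'
python3 -m pendant '[[[-0.02,-0.03,0,0,0,0,0.1],[-0.02,-0.045,0,0,0,0,0.1],[-0.02,-0.045,0,0,0,0,0.1],[0,-0.03,0,0,0,0,0.1],[0,0,0,0,0,0,0.1]]]'
python3 - <<'E'
from h import *
np.set_printoptions(precision=4,suppress=True)
snap('top','top5'); im=cv2.imread('pics/top5.png'); a=cv2.resize(im[130:280,320:440],None,fx=5,fy=4,interpolation=cv2.INTER_CUBIC)
cv2.imwrite('pics/k.png',a)
d=np.load('pics/top5.npz')['d'];P=cloud('top',d)
m=(abs(P[...,2]-.066)<.01);m[:,:345]=0;m[:,430:]=0;m[:185]=0;m[220:]=0
m=cv2.morphologyEx(m.astype(np.uint8),cv2.MORPH_OPEN,np.ones((3,3)))
c=max(cv2.findContours(m,0,2)[0],key=cv2.contourArea); r=cv2.minAreaRect(c); print(r,cv2.boxPoints(r))
q=P[m>0];print(q.mean(0),np.median(q,0),q.min(0),q.max(0))
E
```

```text
time_s: 8.7
eef_pos: [0.386, -0.3559, 0.1947]
eef_rot: [0.002, 1.0, -0.026, 0.002]
wrist_force: [-0.2, -0.7, -0.9]
opening: 0.323
time_s: 9.2
eef_pos: [0.3324, -0.1984, 0.1905]
eef_rot: [-0.0, 1.0, -0.025, 0.0]
wrist_force: [0.5, 0.5, 1.0]
opening: 0.447
((387.23675537109375, 207.28211975097656), (68.03141021728516, 9.407148361206055), 11.003539085388184) [[352.9486 205.4066]
 [354.7442 196.1725]
 [421.5249 209.1576]
 [419.7293 218.3918]]
[ 0.5047 -0.3845  0.0657] [ 0.5028 -0.3882  0.0662] [ 0.4713 -0.4739  0.0565] [ 0.5642 -0.2771  0.0724]
```

View pics/k.png

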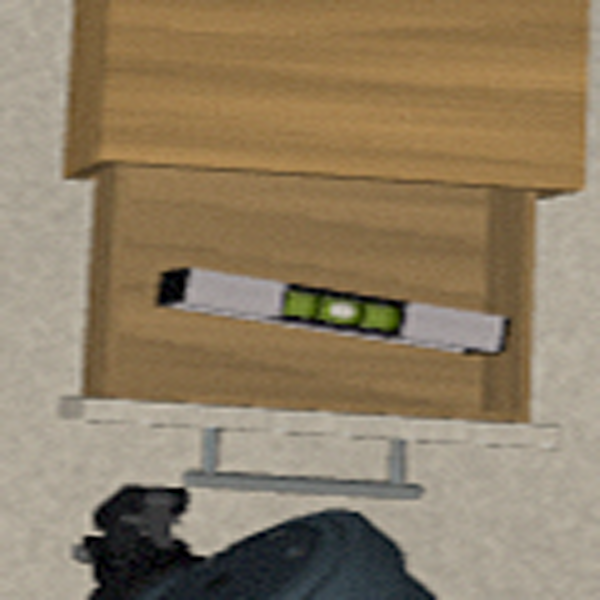

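```bash
python3 - <<'E'
from h import *
np.set_printoptions(precision=4,suppress=True)
f=lambda x,y:ray('top',320+x/5,130+y/4,.066)
TL,TR,BR,BL=f(187,268),f(510,317),f(502,348),f(181,306)
print(TL,TR,BR,BL); c=(TL+TR+BR+BL)/4; a=(TL+BL-TR-BR)/2; print(c,np.linalg.norm(a),np.linalg.norm(TL-BL),'yaw',np.degrees(np.arctan2(-a[0],a[1])))
print('vial',f(344,309.5))
im=np.load('pics/top5.npz')['im'].astype(int)
g=(im[...,1]>im[...,2]+35)&(im[...,1]>im[...,0]); g[:180]=0;g[225:]=0;g[:,:370]=0;g[:,405:]=0
v,u=np.nonzero(g);print(u.mean(),v.mean(),len(u),ray('top',u.mean(),v.mean(),.064))
w=(im.min(2)>120)
# metal
s=(abs(im-im.mean(2,keepdims=True)).max(2)<14)&(im.mean(2)>105); s[:190]=0;s[222:]=0;s[:,:350]=0;s[:,424:]=0
n,l,st,ce=cv2.connectedComponentsWithStats(s.astype(np.uint8))
for i in range(1,n):
    if st[i,4]>30: print(st[i],ce[i],ray('top',*ce[i],.066))
print(ctrl.get_obs()['eef_pos'])
E
```

```text
[ 0.529  -0.2859  0.066 ] [ 0.4975 -0.4607  0.066 ] [ 0.4766 -0.4554  0.066 ] [ 0.5034 -0.2821  0.066 ]
[ 0.5016 -0.371   0.066 ] 0.1764804925709208 0.02592145397620726 yaw -9.486668093704665
vial [ 0.5018 -0.3704  0.066 ]
387.875 207.48214285714286 112 [ 0.5016 -0.3687  0.064 ]
[354 197  23  14 202] [366.1386 203.6535] [ 0.5113 -0.3092  0.066 ]
[398 206  23  12 198] [409.6212 211.8636] [ 0.4902 -0.4266  0.066 ]
[ 0.333  -0.2005  0.191 ]
```

```bash
python3 -m pendant '[[[0,0,0,0,0,0.122,0],[0.02,0.0137,0,0,0,0,0],[0.035,0.0247,0,0,0,0,0],[0.035,0.0247,0,0,0,0,0],[0.035,0.0247,0,0,0,0,0],[0.035,0.0247,0,0,0,0,0],[0.0249,0.0177,0,0,0,0,0],[0.01,0.0073,0,0,0,0,0],[0,0,0,0,0,0,0],[0,0,0,0,0,0,0]]]'
python3 -m pendant '[[[0,0,0.02,0,0,0,0],[0,0,0.03,0,0,0,0],[0,0,0.03,0,0,0,0],[0,0,0.01,0,0,0,0],[0,0,0,0,0,0,0],[0,0,0,0,0,0,0]]]'
python3 - <<'E'
from h import *
snap('top','top6'); im=cv2.imread('pics/top6.png'); a=cv2.resize(im[150:260,330:440],None,fx=5,fy=5,interpolation=cv2.INTER_CUBIC)
cv2.imwrite('pics/l.png',a);p=ctrl.get_obs()['eef_pos'];print(p,proj('top',p-[0,0,.02]))
E
```

```text
time_s: 10.25
eef_pos: [0.5006, -0.3711, 0.1898]
eef_rot: [-0.0, 0.996, -0.087, -0.001]
wrist_force: [-0.2, 0.4, -0.7]
opening: 0.498
time_s: 10.85
eef_pos: [0.5015, -0.3711, 0.1021]
eef_rot: [0.001, 0.996, -0.087, 0.001]
wrist_force: [0.5, 0.3, 0.5]
opening: 0.502
[ 0.50186518 -0.37150982  0.10269332] (np.float64(391.6758986371047), np.float64(207.03186116676372))
```

View pics/l.png

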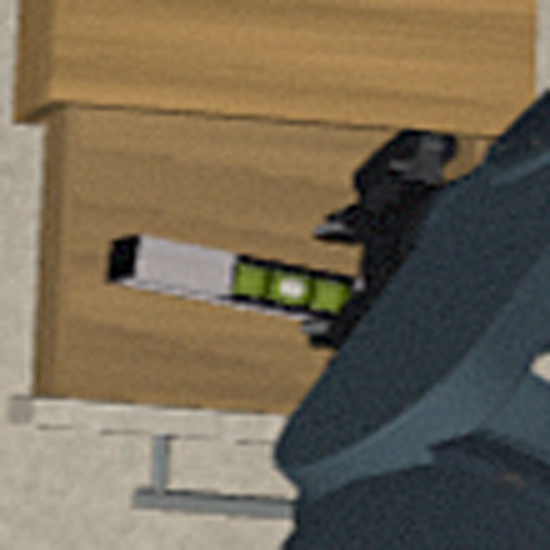

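```bash
python3 -m pendant '[[[-0.002,0,0.015,0,0,0,0],[0,0,0.015,0,0,0,0],[0,0,0.012,0,0,0,0],[0,0,0.008,0,0,0,0],[0,0,0.002,0,0,0,0],[0,0,0,0,0,0,0],[0,0,0,0,0,0,0]]]'
```

```text
time_s: 11.6
eef_pos: [0.4994, -0.3706, 0.0491]
eef_rot: [0.0, 0.996, -0.087, 0.0]
wrist_force: [0.2, 0.1, -0.3]
opening: 0.498
```

```bash
python3 -m pendant '[[[0,0,0,0,0,0,0.3],[0,0,0,0,0,0,0.5],[0,0,0,0,0,0,0.7],[0,0,0,0,0,0,1],[0,0,0,0,0,0,1],[0,0,0,0,0,0,1]]]'
```

```text
time_s: 12.2
eef_pos: [0.4997, -0.3707, 0.0496]
eef_rot: [0.0, 0.996, -0.087, 0.001]
wrist_force: [0.5, 0.7, 5.8]
opening: 0.265
```

```bash
python3 -m pendant '[[[0,0,-0.01,0,0,0,1],[0,0,-0.02,0,0,0,1],[0,0,-0.03,0,0,0,1],[0,0,-0.035,0,0,0,1],[0,0,-0.035,0,0,0,1],[0,0,-0.02,0,0,0,1],[0,0,-0.005,0,0,0,1],[0,0,0,0,0,-0.122,1],[0,0,0,0,0,0,1]]]'
python3 - <<'E'
from h import *
snap('top','top7'); im=cv2.imread('pics/top7.png'); a=cv2.resize(im[110:260,300:450],None,fx=4,fy=4,interpolation=cv2.INTER_CUBIC)
cv2.imwrite('pics/m.png',a);o=ctrl.get_obs();print(o['eef_pos'],o['wrist_force'])
E
```

```text
time_s: 13.1
eef_pos: [0.4983, -0.3695, 0.2021]
eef_rot: [-0.001, 1.0, -0.025, -0.001]
wrist_force: [0.2, -0.3, -4.3]
opening: 0.268
[ 0.49827244 -0.36944272  0.20185577] [ 0.37875761  0.88464035 -3.82695535]
```

View pics/m.png

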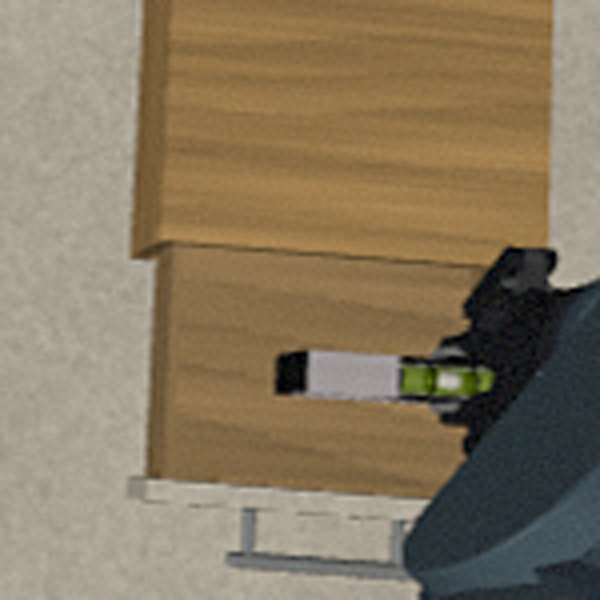

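```bash
python3 -m pendant '[[[0,-0.02,0,0,0,0,1],[0,-0.03,0,0,0,0,1],[0,-0.045,0,0,0,0,1],[0,-0.045,0,0,0,0,1],[0,-0.045,0,0,0,0,1],[0,-0.045,0,0,0,0,1],[0,-0.045,0,0,0,0,1],[0,-0.045,0,0,0,0,1],[0,-0.045,0,0,0,0,1],[0,-0.045,0,0,0,0,1]]]'
python3 -m pendant '[[[-0.001,-0.045,0,0,0,0,1],[-0.001,-0.035,0,0,0,0,1],[0,-0.025,0,0,0,0,1],[0,-0.011,0,0,0,0,1],[0,0,0.02,0,0,0,1],[0,0,0.03,0,0,0,1],[0,0,0.025,0,0,0,1],[0,0,0.01,0,0,0,1],[0,0,0,0,0,0,1],[0,0,0,0,0,0,1]]]'
python3 - <<'E'
from h import *
snap('top','top8'); im=cv2.imread('pics/top8.png'); a=cv2.resize(im[140:260,95:305],None,fx=3.7,fy=3.7,interpolation=cv2.INTER_CUBIC)
cv2.imwrite('pics/n.png',a)
snap('scene','sc8'); im=cv2.imread('pics/sc8.png'); a=cv2.resize(im[120:230,200:400],None,fx=3.7,fy=3.7,interpolation=cv2.INTER_CUBIC)
cv2.imwrite('pics/n2.png',np.clip(a.astype(int)*2,0,255))
o=ctrl.get_obs();print(o['eef_pos'],o['wrist_force'])
E
```

```text
time_s: 14.15
eef_pos: [0.5192, 0.0418, 0.2029]
eef_rot: [-0.0, 1.0, -0.027, -0.001]
wrist_force: [-0.4, -0.5, -3.2]
opening: 0.269
time_s: 15.15
eef_pos: [0.5251, 0.1549, 0.1195]
eef_rot: [-0.0, 1.0, -0.027, 0.0]
wrist_force: [0.6, -0.1, -4.0]
opening: 0.266
[0.52577108 0.15505876 0.12031114] [ 0.32777577  0.01648587 -3.42981953][ WARN:0@2.596] global loadsave.cpp:1063 imwrite_ Unsupported depth image for selected encoder is fallbacked to CV_8U.
```

View pics/n.png

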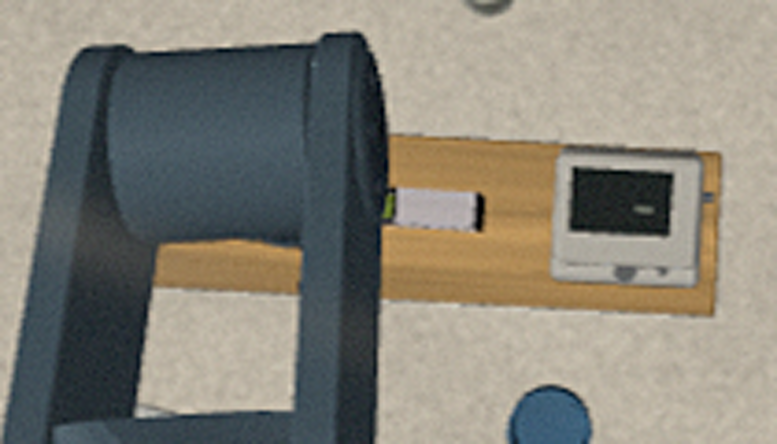

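View pics/n2.png

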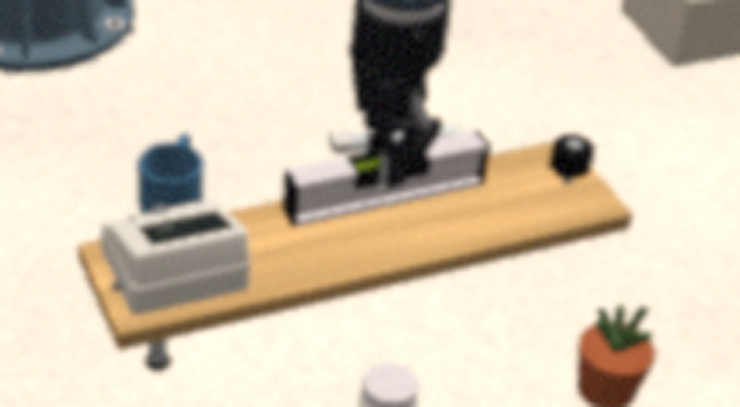

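The level is held level over the middle of the bare stretch, clear of the monitor and the knob. Lower it.

```bash
python3 -m pendant '[[[-0.003,0,0.012,0,0,0,1],[0,0,0.008,0,0,0,1],[0,0,0.005,0,0,0,1],[0,0,0.002,0,0,0,1],[0,0,0,0,0,0,1],[0,0,0,0,0,0,1]]]'
```

```text
time_s: 15.85
eef_pos: [0.5218, 0.1553, 0.0918]
eef_rot: [-0.0, 1.0, -0.026, 0.0]
wrist_force: [0.2, -1.0, -3.3]
opening: 0.269
```

```bash
python3 -m pendant '[[[0,0,0.001,0,0,0,1],[0,0,0.001,0,0,0,1],[0,0,0.001,0,0,0,1],[0,0,0,0,0,0,1]]]'
```

```text
time_s: 16.25
eef_pos: [0.5216, 0.1552, 0.0887]
eef_rot: [0.0, 1.0, -0.026, 0.0]
wrist_force: [0.4, 0.3, -3.5]
opening: 0.271
```

```bash
python3 -m pendant '[[[0,0,0.001,0,0,0,1],[0,0,0.001,0,0,0,1],[0,0,0,0,0,0,1],[0,0,0,0,0,0,1]]]'
```

```text
time_s: 16.65
eef_pos: [0.5218, 0.1554, 0.0881]
eef_rot: [0.0, 1.0, -0.026, 0.0]
wrist_force: [-4.1, 1.4, 8.1]
opening: 0.265
```

```bash
python3 -m pendant '[[[0,0,-0.001,0,0,0,0.4],[0,0,0,0,0,0,0.3],[0,0,0,0,0,0,0.1],[0,0,0,0,0,0,0],[0,0,0,0,0,0,0],[0,0,0,0,0,0,0]]]'
python3 -m pendant '[[[0,0,-0.015,0,0,0,0],[0,0,-0.025,0,0,0,0],[0,0,-0.03,0,0,0,0],[0,0,-0.02,0,0,0,0],[-0.02,-0.03,0,0,0,0,0],[-0.03,-0.03,0,0,0,0,0],[-0.035,-0.03,0,0,0,0,0],[-0.035,-0.03,0,0,0,0,0],[-0.03,-0.03,0,0,0,0,0],[0,-0.03,0,0,0,0,0]]]'
python3 - <<'E'
from h import *
snap('top','top9'); im=cv2.imread('pics/top9.png'); a=cv2.resize(im[160:235,100:300],None,fx=4,fy=4,interpolation=cv2.INTER_CUBIC)
snap('scene','sc9'); im=cv2.imread('pics/sc9.png'); b=cv2.resize(im[140:215,210:410],None,fx=4,fy=4,interpolation=cv2.INTER_CUBIC)
cv2.imwrite('pics/o.png',np.vstack([a,np.clip(b.astype(int)*2,0,255).astype(np.uint8)]))
o=ctrl.get_obs();print(o['eef_pos'],o['wrist_force'])
E
```

```text
time_s: 17.25
eef_pos: [0.5215, 0.1552, 0.0876]
eef_rot: [0.0, 1.0, -0.026, -0.0]
wrist_force: [-0.4, -1.2, -0.1]
opening: 0.501
time_s: 18.25
eef_pos: [0.3777, 0.3442, 0.1787]
eef_rot: [-0.0, 1.0, -0.025, -0.0]
wrist_force: [0.2, -0.2, 1.3]
opening: 0.499
[0.38064323 0.34591336 0.17941549] [0.38812541 0.04671624 0.14070861]
```

View pics/o.png

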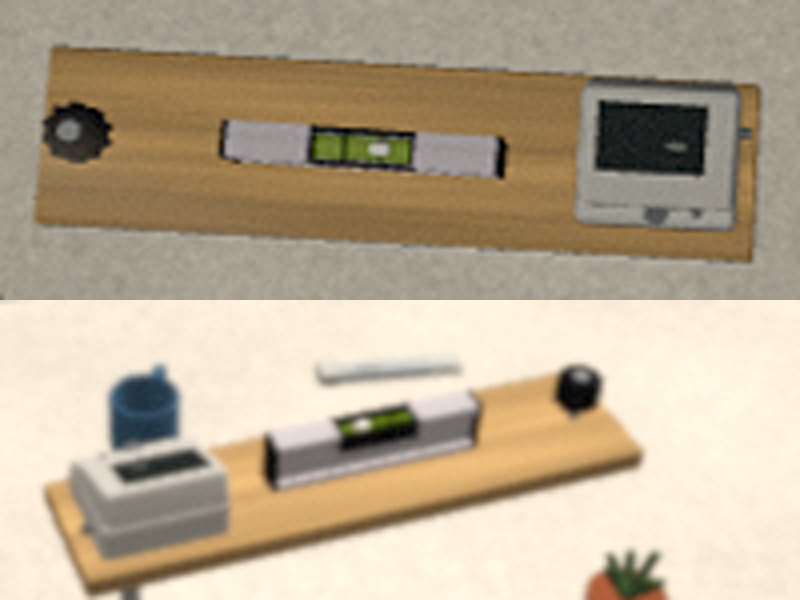

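The level lies straight in the middle of the bare stretch, ends at (222,140) and (503,157) in the crop. The bubble is off towards the monitor end at (378,149), with the vial middle at ≈361. Next is the knob.

```bash
python3 -m pendant '[[[0,0,0,0,0,-0.133,-0.3],[0,0,0,0,0,-0.133,-0.3],[0,0,0,0,0,-0.133,-0.3],[0,0,0,0,0,-0.133,-0.3],[0,0,0,0,0,-0.133,-0.3],[0,0,0,0,0,-0.133,-0.3],[0,0,0,0,0,0,-0.3]]]'
python3 -m pendant '[[[0.0164,0.0166,0,0,0,0,-0.3],[0.0264,0.0266,0,0,0,0,-0.3],[0.0264,0.0266,0,0,0,0,-0.3],[0.0264,0.0266,0,0,0,0,-0.3],[0.01,0.01,0,0,0,0,-0.3],[0,0,0,0,0,0,-0.3],[0,0,0,0,0,0,-0.3]]]'
```

```text
time_s: 19.05
eef_pos: [0.3816, 0.3424, 0.1785]
eef_rot: [0.0, 0.931, 0.365, 0.0]
wrist_force: [-0.2, -0.1, -0.5]
opening: 0.649
time_s: 19.75
eef_pos: [0.5305, 0.3359, 0.1776]
eef_rot: [-0.0, 0.932, 0.363, -0.001]
wrist_force: [0.2, 0.1, 0.5]
opening: 0.649
```

```bash
python3 -m pendant '[[[0.003,-0.0026,0.01,0,0,0,-0.3],[0,0,0.02,0,0,0,-0.3],[0,0,0.02,0,0,0,-0.3],[0,0,0,0,0,0,-0.3],[0,0,0,0,0,0,-0.3]]]'
python3 - <<'E'
from h import *
snap('scene','sc10'); im=cv2.imread('pics/sc10.png'); b=cv2.resize(im[120:190,300:400],None,fx=7,fy=7,interpolation=cv2.INTER_CUBIC)
cv2.imwrite('pics/p.png',np.clip(b.astype(int)*2.2,0,255).astype(np.uint8))
o=ctrl.get_obs();print(o['eef_pos'],o['wrist_force'])
z=np.load('pics/scene0.npz');im=z['im'];m=(im.max(2)<40);m[:,:335]=0;m[:,375:]=0;m[:145]=0;m[180:]=0
v,u=np.nonzero(m);print(u.min(),u.max(),v.min(),v.max(),[proj('scene',[.531,.340,zz]) for zz in(.074,.088,.102)])
E
```

```text
time_s: 20.25
eef_pos: [0.5303, 0.3406, 0.1274]
eef_rot: [-0.0, 0.931, 0.365, -0.001]
wrist_force: [0.8, -0.0, 0.9]
opening: 0.652
[0.53116286 0.34078357 0.12840611] [ 0.37113447 -1.77621405  0.86078993]
349 359 158 167 [(np.float64(352.6433081007993), np.float64(165.15740747255666)), (np.float64(353.340708905033), np.float64(161.83054003937036)), (np.float64(354.04786919373146), np.float64(158.45711614850086))]
```

View pics/p.png

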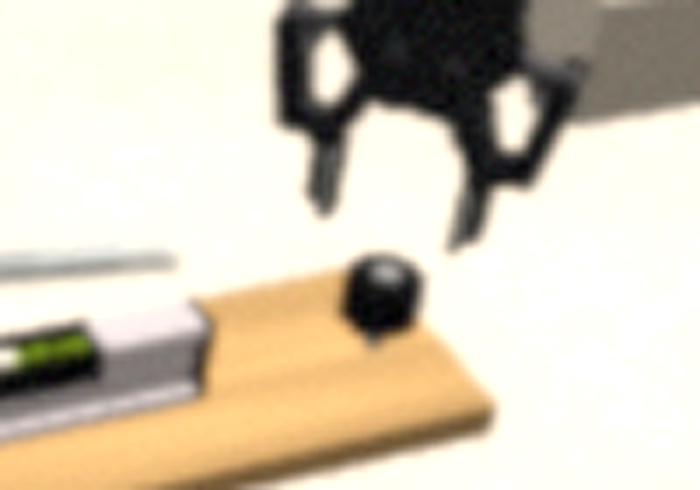

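The fingers straddle the knob: tips (320,210) and (460,245), knob (383,290). The tips look higher than nominal, so I'll go to TCP z≈0.086, watching the force.

```bash
python3 -m pendant '[[[0,0,0.012,0,0,0,-0.3],[0,0,0.012,0,0,0,-0.3],[0,0,0.01,0,0,0,-0.3],[0,0,0.006,0,0,0,-0.3],[0,0,0.002,0,0,0,-0.3],[0,0,0,0,0,0,-0.3],[0,0,0,0,0,0,-0.3]]]'
python3 -m pendant '[[[0,0,0,0,0,0,0],[0,0,0,0,0,0,0.3],[0,0,0,0,0,0,1],[0,0,0,0,0,0,1],[0,0,0,0,0,0,1],[0,0,0,0,0,0,1]]]'
```

```text
time_s: 21.0
eef_pos: [0.5317, 0.3404, 0.086]
eef_rot: [-0.0, 0.931, 0.364, 0.0]
wrist_force: [0.9, 0.4, -0.3]
opening: 0.648
time_s: 21.6
eef_pos: [0.5328, 0.3414, 0.087]
eef_rot: [-0.0, 0.931, 0.364, 0.002]
wrist_force: [2.8, 5.2, 1.7]
opening: 0.421
```

```bash
python3 -m pendant '[[[0,0,0,0,0,0.08,1],[0,0,0,0,0,0.12,1],[0,0,0,0,0,0.12,1],[0,0,0,0,0,0.12,1],[0,0,0,0,0,0.12,1],[0,0,0,0,0,0.12,1],[0,0,0,0,0,0.12,1],[0,0,0,0,0,0.12,1],[0,0,0,0,0,0.08,1]]]'
python3 -m pendant '[[[0,0,0,0,0,0,1],[0,0,0,0,0,0,1],[0,0,0,0,0,0,1],[0,0,0,0,0,0,1],[0,0,0,0,0,0,1],[0,0,0,0,0,0,1],[0,0,0,0,0,0,1],[0,0,0,0,0,0,1],[0,0,0,0,0,0,1],[0,0,0,0,0,0,1]]]'
python3 - <<'E'
from h import *
snap('top','top11'); im=cv2.imread('pics/top11.png'); a=cv2.resize(im[175:225,150:230],None,fx=10,fy=6,interpolation=cv2.INTER_CUBIC)
snap('scene','sc11'); im=cv2.imread('pics/sc11.png'); b=cv2.resize(im[155:195,270:340],None,fx=10,fy=7,interpolation=cv2.INTER_CUBIC)
b=cv2.copyMakeBorder(b,0,0,0,100,0)
cv2.imwrite('pics/q.png',np.vstack([a,np.clip(b.astype(int)*2,0,255).astype(np.uint8)]))
E
```

```text
time_s: 22.5
eef_pos: [0.5305, 0.3408, 0.0869]
eef_rot: [-0.0, 0.992, -0.129, -0.001]
wrist_force: [-6.4, 1.3, 9.1]
opening: 0.422
time_s: 23.5
eef_pos: [0.5305, 0.3408, 0.087]
eef_rot: [-0.0, 0.992, -0.127, -0.001]
wrist_force: [-5.7, 0.8, 8.3]
opening: 0.418
```

View pics/q.png

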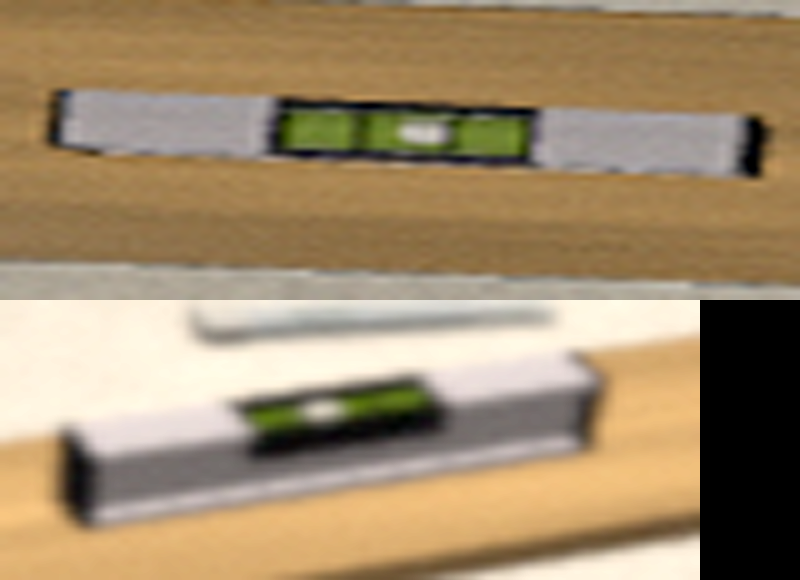

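In the top crop the lines are at 357 and 455 and the bubble is at ≈423, so about 4 mm still to go (≈0.67 rad).

```bash
python3 -m pendant '[[[0,0,0,0,0,0.08,1],[0,0,0,0,0,0.12,1],[0,0,0,0,0,0.12,1],[0,0,0,0,0,0.12,1],[0,0,0,0,0,0.12,1],[0,0,0,0,0,0.09,1],[0,0,0,0,0,0.02,1],[0,0,0,0,0,0,1],[0,0,0,0,0,0,1],[0,0,0,0,0,0,1]]]'
python3 -m pendant '[[[0,0,0,0,0,0,1],[0,0,0,0,0,0,1],[0,0,0,0,0,0,1],[0,0,0,0,0,0,1],[0,0,0,0,0,0,1],[0,0,0,0,0,0,1],[0,0,0,0,0,0,1],[0,0,0,0,0,0,1],[0,0,0,0,0,0,1]]]'
python3 - <<'E'
from h import *
np.set_printoptions(linewidth=200)
im,_=snap('top','top12'); im0=im; im=cv2.imread('pics/top12.png'); a=cv2.resize(im[175:225,150:230],None,fx=10,fy=6,interpolation=cv2.INTER_CUBIC)
snap('scene','sc12'); im=cv2.imread('pics/sc12.png'); b=cv2.resize(im[155:195,270:340],None,fx=10,fy=7,interpolation=cv2.INTER_CUBIC)
b=cv2.copyMakeBorder(b,0,0,0,100,0)
cv2.imwrite('pics/r.png',np.vstack([a,np.clip(b.astype(int)*2,0,255).astype(np.uint8)]))
print(im0[195:199,175:207].mean(0).astype(int).T)
E
```

```text
time_s: 24.6
eef_pos: [0.5291, 0.3417, 0.0869]
eef_rot: [0.0, 0.895, -0.445, -0.002]
wrist_force: [-11.6, 3.5, 11.5]
opening: 0.419
time_s: 25.5
eef_pos: [0.5292, 0.3417, 0.087]
eef_rot: [0.0, 0.895, -0.445, -0.002]
wrist_force: [-11.0, 4.5, 10.5]
opening: 0.424
[[170 137  53  46  97 112 109 110 109 115  72  57  96 143 171 172 173 156 117  67  54  95 109 105 106 108 110  63  89 154 167 160]
 [162 130  47  65 117 130 128 129 127 133  83  75 117 154 170 166 170 156 126  83  70 113 129 124 123 127 129  76  84 147 159 154]
 [163 132  56   6  37  51  50  51  49  54  30  10  30 105 152 156 158 139  81  19  11  38  49  46  46  52  46  22  90 148 158 155]]
```

View pics/r.png

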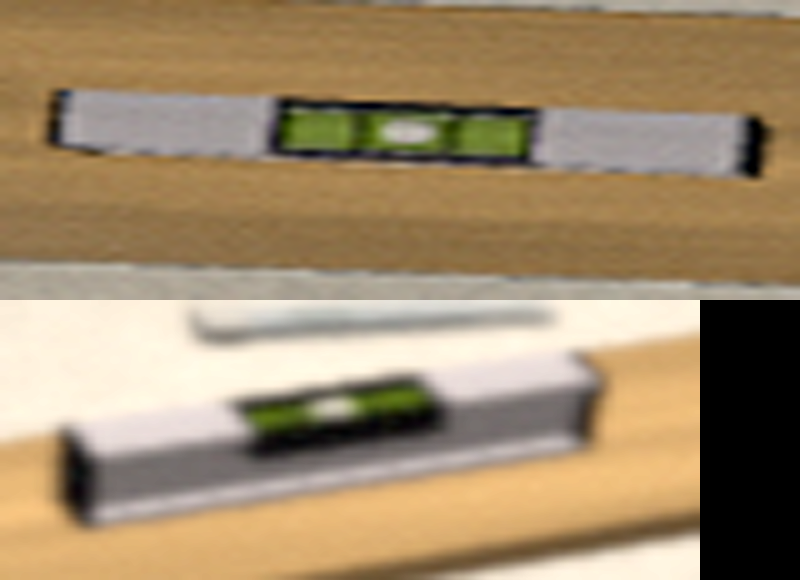

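The bubble is centred: lines at columns 186.0 and 194.6, bubble 187.85–192.75, offset ≈0.1 mm. I'll release the knob and recheck.

```bash
python3 -m pendant '[[[0,0,0,0,0,0,0.1],[0,0,0,0,0,0,-0.1],[0,0,0,0,0,0,-0.3],[0,0,0,0,0,0,-0.3],[0,0,0,0,0,0,-0.3],[0,0,-0.01,0,0,0,-0.3],[0,0,-0.02,0,0,0,-0.3],[0,0,-0.03,0,0,0,-0.3],[0,0,-0.03,0,0,0,-0.3],[0,0,0,0,0,0,-0.3]]]'
python3 - <<'E'
from h import *
np.set_printoptions(linewidth=200)
im,_=snap('top','top13')
print(im[195:199,175:207,2].mean(0).astype(int).T); print(ctrl.get_obs()['q'])
E
```

```text
time_s: 26.6
eef_pos: [0.5345, 0.3415, 0.182]
eef_rot: [-0.004, 0.895, -0.446, 0.003]
wrist_force: [0.3, 1.2, 1.5]
opening: 0.652
[158 124  55   5  36  47  47  47  48  51  29  10  32 100 146 153 153 133  78  17  10  38  48  46  46  46  47  23  86 143 152 152]
[ 3.81719382e-01  3.53307065e-01  1.50857218e+00 -3.77096562e-05  1.27338216e+00  1.30598531e+00]
```

```bash
python3 - <<'E'
from h import *
np.set_printoptions(precision=4,suppress=True)
print(ray('top',190.3,197,.106), ray('top',190.3,197,.102))
im=np.load('pics/top13.npz')['im'].astype(int)
s=(abs(im-im.mean(2,keepdims=True)).max(2)<14)&(im.mean(2)>105); s[:185]=0;s[208:]=0;s[:,:150]=0;s[:,230:]=0
n,l,st,ce=cv2.connectedComponentsWithStats(s.astype(np.uint8))
for i in range(1,n):
    if st[i,4]>30: print(st[i],ce[i],ray('top',*ce[i],.106))
E
```

```text
[0.5216 0.1558 0.106 ] [0.5219 0.1565 0.102 ]
[156 190  22  11 203] [166.4039 195.1872] [0.5256 0.2166 0.106 ]
[203 193  21  11 201] [213.3184 198.2289] [0.519  0.0972 0.106 ]
```

```bash
python3 -m pendant '[[[0,0,0,0,0,-0.125,1],[0,0,0,0,0,-0.125,1],[0,0,0,0,0,-0.125,1],[0,0,0,0,0,-0.125,1],[0,0,0,0,0,-0.125,1],[0,0,0,0,0,-0.125,1],[0,0,0,0,0,-0.125,1],[0,0,0,0,0,0,1],[0,0,0,0,0,0,1]]]'
```

```text
time_s: 27.55
eef_pos: [0.531, 0.34, 0.175]
eef_rot: [0.0, 1.0, -0.026, -0.001]
wrist_force: [0.3, -0.1, 0.1]
opening: 0.005
```

```bash
python3 -m pendant '[[[0,0.018,0,0,0,0,1],[0.0007,0.035,0,0,0,0,1],[0,0.035,0,0,0,0,1],[0,0.025,0,0,0,0,1],[0,0.0106,0,0,0,0,1],[0,0,0.01,0,0,0,1],[0,0,0.01,0,0,0,1],[0,0,0.008,0,0,0,1],[0,0,0,0,0,0,1],[0,0,0,0,0,0,1]]]'
python3 - <<'E'
from h import *
snap('scene','sc14'); im=cv2.imread('pics/sc14.png'); b=cv2.resize(im[110:200,260:370],None,fx=6,fy=6,interpolation=cv2.INTER_CUBIC)
cv2.imwrite('pics/s.png',np.clip(b.astype(int)*2,0,255).astype(np.uint8)); p=ctrl.get_obs()['eef_pos'];print(p,[proj('scene',p-[0,0,k]) for k in(0,.006,.025)])
E
```

```text
time_s: 28.55
eef_pos: [0.5256, 0.2175, 0.147]
eef_rot: [0.0, 1.0, -0.024, -0.001]
wrist_force: [0.8, 0.6, 0.1]
opening: -0.004
[0.52592504 0.21743739 0.14751417] [(np.float64(322.0527274150501), np.float64(154.77751022332887)), (np.float64(321.8341055282191), np.float64(156.31015395213979)), (np.float64(321.15075188645807), np.float64(161.10078900147872))]
```

View pics/s.png

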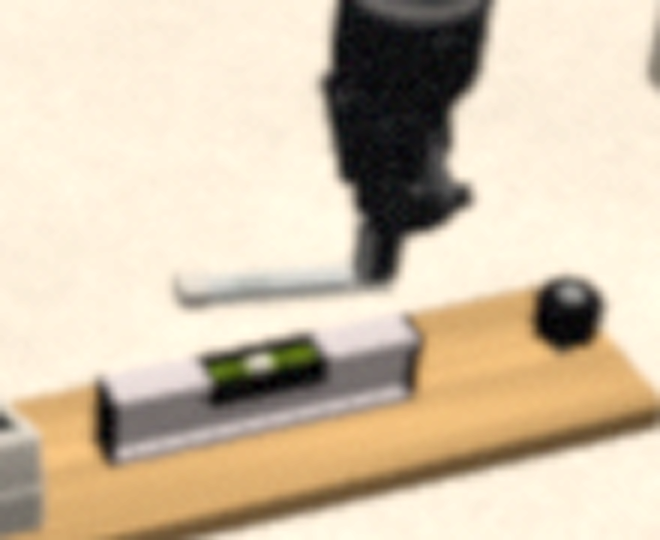

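```bash
python3 -m pendant '[[[0,0,0.003,0,0,0,1],[0,0,0.003,0,0,0,1],[0,0,0.003,0,0,0,1],[0,0,0.003,0,0,0,1],[0,0,0.002,0,0,0,1],[0,0,0,0,0,0,1]]]'
python3 -m pendant '[[[0,0,0.002,0,0,0,1],[0,0,0.002,0,0,0,1],[0,0,0.002,0,0,0,1],[0,0,0,0,0,0,1]]]'
```

```text
time_s: 29.2
eef_pos: [0.5257, 0.2167, 0.1333]
eef_rot: [0.0, 1.0, -0.025, -0.0]
wrist_force: [-0.1, 0.1, 0.9]
opening: -0.004
time_s: 29.6
eef_pos: [0.5258, 0.2167, 0.1273]
eef_rot: [0.0, 1.0, -0.025, -0.0]
wrist_force: [0.5, 0.1, -0.2]
opening: 0.001
```

```bash
python3 -m pendant '[[[0,0,0.002,0,0,0,1],[0,0,0.002,0,0,0,1],[0,0,0.002,0,0,0,1],[0,0,0,0,0,0,1]]]'
python3 -m pendant '[[[0,0,0.0015,0,0,0,1],[0,0,0.0015,0,0,0,1],[0,0,0,0,0,0,1]]]'
```

```text
time_s: 30.0
eef_pos: [0.5257, 0.2167, 0.1213]
eef_rot: [0.0, 1.0, -0.025, -0.0]
wrist_force: [-0.1, 0.9, 0.1]
opening: -0.001
time_s: 30.3
eef_pos: [0.5258, 0.2168, 0.1184]
eef_rot: [0.0, 1.0, -0.025, -0.0]
wrist_force: [-0.2, -0.5, -0.1]
opening: -0.001
```

```bash
python3 -m pendant '[[[0,0,0.0015,0,0,0,1],[0,0,0.0015,0,0,0,1],[0,0,0,0,0,0,1]]]'
python3 -m pendant '[[[0,0,0.001,0,0,0,1],[0,0,0.001,0,0,0,1],[0,0,0,0,0,0,1]]]'
```

```text
time_s: 30.6
eef_pos: [0.5258, 0.2168, 0.1154]
eef_rot: [0.0, 1.0, -0.025, -0.0]
wrist_force: [-0.4, 0.0, 0.5]
opening: 0.001
time_s: 30.9
eef_pos: [0.5259, 0.2168, 0.1135]
eef_rot: [0.0, 1.0, -0.025, -0.0]
wrist_force: [-0.6, 0.1, 0.6]
opening: 0.002
```

```bash
python3 - <<'E'
from h import *
snap('scene','sc15'); im=cv2.imread('pics/sc15.png'); b=cv2.resize(im[120:200,270:350],None,fx=7,fy=7,interpolation=cv2.INTER_CUBIC)
cv2.imwrite('pics/t.png',np.clip(b.astype(int)*2,0,255).astype(np.uint8))
snap('top','top15'); im=cv2.imread('pics/top15.png'); cv2.imwrite('pics/t2.png',cv2.resize(im[165:230,110:240],None,fx=6,fy=6,interpolation=cv2.INTER_CUBIC))
E
```

```text
(no output)
```

View pics/t.png

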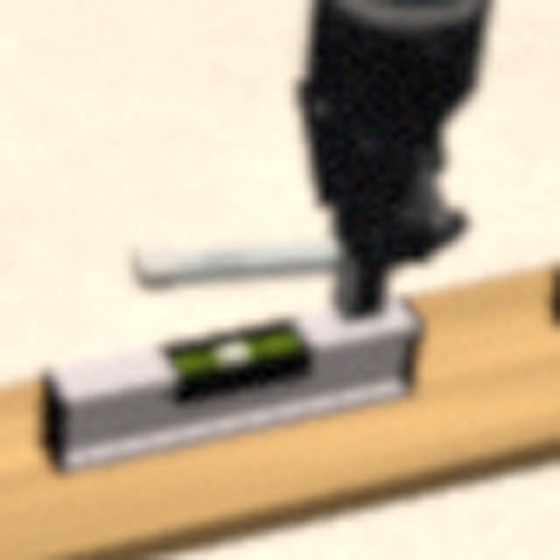

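View pics/t2.png

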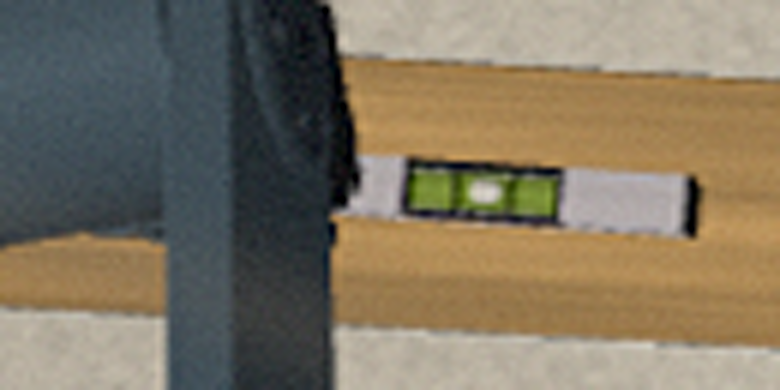

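The fingertips are just above the metal half at (360,310) in the scene crop, near mid-width, and the bubble is still centred. Continue down in 1 mm steps.

```bash
python3 -m pendant '[[[0,0,0.001,0,0,0,1],[0,0,0.001,0,0,0,1],[0,0,0,0,0,0,1]]]'
python3 -m pendant '[[[0,0,0.001,0,0,0,1],[0,0,0,0,0,0,1]]]'
```

```text
time_s: 31.3
eef_pos: [0.5259, 0.2168, 0.1115]
eef_rot: [0.0, 1.0, -0.025, -0.0]
wrist_force: [0.4, 0.7, 0.0]
opening: 0.0
time_s: 31.5
eef_pos: [0.5259, 0.2168, 0.1105]
eef_rot: [0.0, 1.0, -0.025, -0.0]
wrist_force: [0.1, -0.3, -0.2]
opening: -0.002
```

```bash
python3 -m pendant '[[[0,0,0.001,0,0,0,1],[0,0,0,0,0,0,1]]]'
```

```text
time_s: 31.7
eef_pos: [0.5259, 0.2168, 0.1095]
eef_rot: [0.0, 1.0, -0.025, -0.0]
wrist_force: [0.5, -0.5, -0.7]
opening: 0.001
```

```bash
python3 -m pendant '[[[0,0,0.001,0,0,0,1],[0,0,0,0,0,0,1]]]'
```

```text
time_s: 31.9
eef_pos: [0.5261, 0.2168, 0.1092]
eef_rot: [0.0, 1.0, -0.025, 0.0]
wrist_force: [-1.2, -1.0, 4.0]
opening: -0.001
```

```bash
python3 -m pendant '[[[0,0,0.001,0,0,0,1],[0,0,0,0,0,0,1]]]'
```

```text
time_s: 32.1
eef_pos: [0.5266, 0.2168, 0.1092]
eef_rot: [0.0, 1.0, -0.025, 0.001]
wrist_force: [-4.5, -2.7, 12.0]
opening: -0.0
```

```bash
python3 -m pendant '[[[-0.0005,0,-0.0005,0,0,0,1],[0,0,0,0,0,0,1],[0,0,0,0,0,0,1],[0,0,0,0,0,0,1],[0,0,0,0,0,0,1],[0,0,0,0,0,0,1],[0,0,0,0,0,0,1],[0,0,0,0,0,0,1],[0,0,0,0,0,0,1],[0,0,0,0,0,0,1]]]'
python3 - <<'E'
from h import *
np.set_printoptions(linewidth=200,precision=3,suppress=True)
im,_=snap('top','top16')
print(im[195:199,175:207,2].mean(0).astype(int).T)
a=cv2.imread('pics/top16.png');a=cv2.resize(a[165:230,110:240],None,fx=6,fy=4.5,interpolation=cv2.INTER_CUBIC)
snap('scene','sc16'); b=cv2.imread('pics/sc16.png'); b=cv2.resize(b[130:200,250:380],None,fx=6,fy=4.2,interpolation=cv2.INTER_CUBIC)
cv2.imwrite('pics/u.png',np.vstack([a,np.clip(b.astype(int)*2,0,255).astype(np.uint8)]))
o=ctrl.get_obs();print(o['eef_pos'],o['wrist_force'],o['time_s'])
E
```

```text
time_s: 33.1
eef_pos: [0.5261, 0.2168, 0.1092]
eef_rot: [-0.0, 1.0, -0.025, 0.001]
wrist_force: [-1.7, -2.0, 7.4]
opening: -0.004
[176 141  60  13  42  54  53  55  51  53  31  16  38 104 160 173 170 158  92  18  11  40  53  50  47  51  52  23  97 161 171 169]
[0.526 0.217 0.109] [-1.365 -1.223  7.39 ] 33.2
```

View pics/u.png

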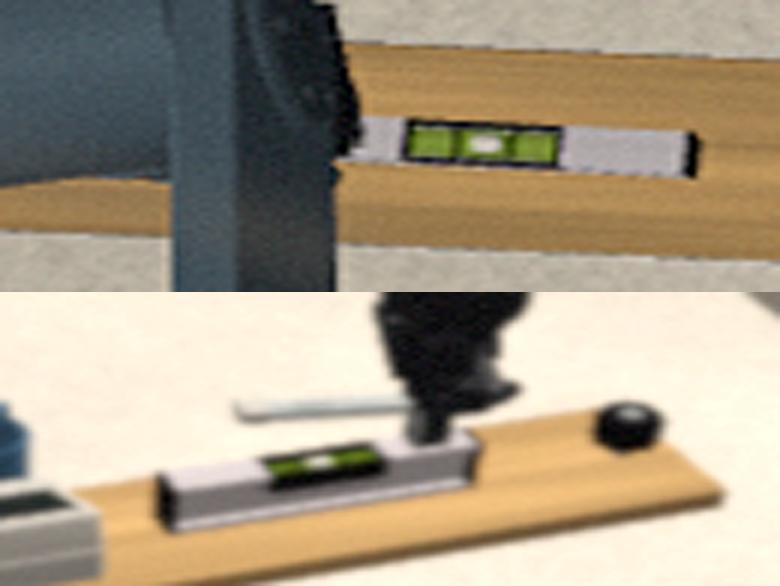

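View pics/sc16.png

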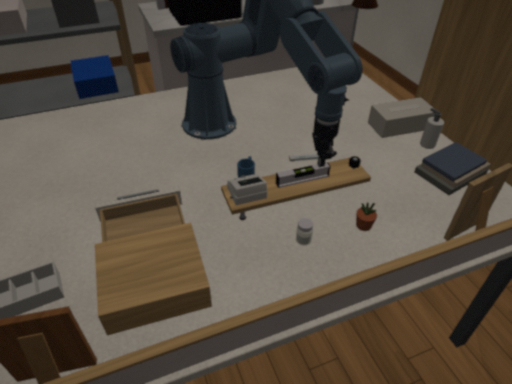

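The fingers press the metal half of the level with a steady 7.4 N. The bubble spans columns 187.9–193.0 between lines at 186.0 and 194.6, about 0.5 mm off centre. The cup, jar, pot and thermometer are where they were. Handing in.

```bash
python3 -c "
from bench import ctrl
print(ctrl.hand_in()); print(ctrl.get_obs()['wrist_force'])"
```

```text
the job is handed in; nothing more can be done
None
the job is handed in; nothing more can be done
```

I handed the job in at about 33 s of the 72 s, with the level on the ledge and the fingers still pressing it down. I pulled the drawer out by about 0.15 m, laid the level lengthwise in the middle of the bare stretch and let go. I then turned the knob about 1.7 rad clockwise until the bubble settled and released it. The shut fingers press the metal half of the level nearest the foot.

**Last checks:**
- **Push:** a steady 7.4 N down, with about 1–2 N sideways.
- **Bubble:** between its lines, about 0.5 mm off centre (allowed ±3 mm).
- **Other things:** the cup, jar, pot and thermometer look unmoved in the last scene picture. I compared these by eye and did not measure them.

**What went wrong or disagreed:**
- **First grip on the handle:** the fingers closed on top of the bar and pushed on it with about 11 N. I reopened, went about 13 mm lower and gripped it.
- **Fingertip length:** the tips behaved as if they stood about 3–7 mm ahead of the TCP, not the stated 25 mm. I set heights from the force reading and the pictures instead.
- **Knob grip:** it loaded the wrist by about 16 N. After I let go, the bubble stayed where it was.

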